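Nest the steel bench pots for the night

ROBOT

A 6-joint arm with a two-finger parallel gripper is mounted at the origin on the work surface. World frame = base frame: x ahead of the robot, y to its left, z up, the work surface at z = 0. Lengths are in m, angles in rad, forces in N, time in s.
With the tool pointing down it reaches from about 0.325 to 0.925 m from the base axis. Payload 3.1 kg.
Tool frame: the origin (TCP) lies midway between the tips of the shut fingers; the grasp point (between the pads) lies 19 mm behind it (manip.hold_point_z is the z of the grasp point in the tool frame, in m); z points along the fingers, y is the line along which they close (so a half turn about z gives the same grasp; the last joint's range is limited). The gripper opens to 85 mm and grips with 20 to 120 N. Pads are 22 mm wide; open, the fingers measure 114 mm over their backs; the gripper's body (76 mm by 85 mm) begins 54 mm behind the grasp point. The pads swing forward as they close: fully open they stand 13 mm farther back than shut.
Start: joints at [-1.24, 0.217, 1.613, -0, 1.311, -0.112], TCP at [0.268, -0.565, 0.199] pointing down, gripper open.
Joint ranges: [-2.75, 2.75], [-0.78, 2.1], [0.31, 2.55], [-1.13, 4.27], [0.13, 2.63], [-2.58, 2.58]. Speed limits (rad/s): [2.79, 2.79, 3.14, 3.14, 3.14, 3.14].

INTERFACE

Orientations are given as a unit quaternion [x, y, z, w].
In Python, from cell import telemetry, cams, workorder, manip gives the robot as it stands. The module is installed in compiled form; this text tells all that it offers.
- The arm moves only by the tool arm_command, never from a script. Its argument "series" is a list that holds one entry, the list of rows, each a list of 7 numbers: the shift along the tool's x, y, z in m, then the turn, a rotation vector about the tool's x, y, z in rad, then the closure, from 0 (fully open) to 1 (shut). In form: [[[tx, ty, tz, wx, wy, wz, gripper], ...]]. A call has 1 to 5 rows; each row is the pose to reach, as a shift and turn from the pose commanded when the call began, along the tool's axes at that moment; what a row does not reach only later rows make up. A row lasts 1/12 s, in which the tool goes at most 41.7 mm and 7.16 degrees, less where a joint would pass 70% of its speed; a pose out of reach is approached as far as the arm can. A call with a gripper value outside its range is refused whole. The fingers move at their own pace and stop on an object; the grip force is fixed at half the most. Time passes only in rows, so rows that repeat a pose let the fingers close. It gives the time, the measured TCP pose, the force, the opening and the grip force at its end, in the units of the state.
- telemetry.get_obs(): the state, without advancing time (a new reading comes with each control period).
- cams.grab_frame(name): name is "scene" or "top" or "wrist"; returns a dict with "frame" (400x640x3 uint8, red, green, blue), "fx", "fy", "cx", "cy" (pixels), "view" (4x4, takes a point from world to camera coordinates). Camera axes: x right, y up, looking along -z (the intrinsics and any distortion apply to the point x, -y, -z); pixel columns grow to the right and rows downward; lengths in m; the calibration is good to about 2 mm. A picture is of the moment at which its call begins. There is no depth.
- workorder.close_job(): hands the job in; it is judged then, once.
The state is a dict: "time": time; "q": joint angles; "joint_vel": joint speeds; "joint_efforts": joint torques, N m; "tcp_pos": TCP position; "eef_rot": TCP orientation; "contact_force": force on the tool from outside, world axes, zero at the start; "wrist_torque": the same for the moment, N m; "gripper_width": finger opening in m; "gripper_force": force on a finger pad.
Only numpy, scipy, OpenCV 4.12 (cv2) and the standard library are available. Lean on these libraries where they do the work, as an engineer would, in place of code of your own. Each camera call takes 0.05 s, during which the arm holds its last target. There are 200 camera calls.

TASK

The day's work is over: nest the three empty steel pots upright in one another. First lift the middle pot out of its sloping holder and set it right down inside the wide pot, then set the narrow pot right down inside the middle one. Lower them in rather than dropping them, leave the wide pot standing where it is, and do not disturb the jar, the mallet and the creaser.

Things in the scene. Friction and masses are not known exactly. Their poses are not given: they have to be found in the camera images.
- wide_pot: Widest and lowest pot, plain steel, loose, stands upright on the bench: 78 mm outside diameter, 72 mm inside, 45 mm high, wall 3 mm, floor 4 mm thick, about 300 g. Closed flat foot, open mouth. Origin: centre of the foot's underside; z runs along the pot's axis towards the mouth.
- middle_pot: Middle pot, plain steel, loose: 64 mm outside diameter (60 mm at the foot, widening over the lowest 6 mm), 58 mm inside, 72 mm high, wall 3 mm, floor 4 mm, about 170 g. It starts leaning about 30 degrees in holder_a. Nested, its rim stands 31 mm above the wide pot's rim. Closed flat foot, open mouth. Origin: centre of the foot's underside; z runs along the pot's axis towards the mouth.
- narrow_pot: Narrowest and tallest pot, plain steel, loose: 50 mm outside diameter (46 mm at the foot, widening over the lowest 6 mm), 44 mm inside, 100 mm high, wall 3 mm, floor 4 mm, about 160 g. It starts leaning about 30 degrees in holder_b. Nested, its rim stands 32 mm above the middle pot's rim. Closed flat foot, open mouth. Origin: centre of the foot's underside; z runs along the pot's axis towards the mouth.
- holder_a: The holder of the middle pot. Light wooden holder fixed to the bench, 100 mm deep, 92 mm wide, 73 mm high; its floor slopes 30 degrees down towards its front, where a 35 mm high lip (measured along the pot's axis, up from the sloping floor) stops the pot; 12 mm low cheeks at the sides, open above. Origin: centre of its underside; its front is its -x side, z is up.
- holder_b: The holder of the narrow pot, like holder_a. Light wooden holder fixed to the bench, 100 mm deep, 92 mm wide, 73 mm high; its floor slopes 30 degrees down towards its front, where a 35 mm high lip (measured along the pot's axis, up from the sloping floor) stops the pot; 12 mm low cheeks at the sides, open above. Origin: centre of its underside; its front is its -x side, z is up.
- glue_jar: Bystander: closed glue jar, 62 mm diameter, 75 mm high, loose, upright. Origin: centre of its underside.
- mallet: Bystander: wooden mallet lying flat, loose; 20 mm thick handle along its x axis from x = -100 mm, head 48 mm diameter and 85 mm long across at x = 90 mm. Origin on the bench.
- creaser: Bystander: edge creaser lying flat, loose; dark wooden handle 100 mm long along -x, thin steel blade 70 mm along +x, 18 mm high. Origin on the bench.
Mind the look-alikes: they are no part of the job. Leave any orange look-alike of the middle_pot alone. What is shaped like the narrow_pot but red is not meant.

How it is judged:
By the outcome, as a careful person would: the job done as asked, in the order asked, and still so for the second after the job is handed in, with the robot touching nothing.
It also fails if it takes over 64 s, if anything falls off the work surface, if the arm or the gripper's body presses on something with over 40 N, if the wrist force passes 120 N, or if a joint passes its speed limit or range.

## Working session

There is one attempt and no reset: what is moved stays moved. The work goes in short steps, Python scripts to look and compute and a tool call to move; the robot and the scene stay as the last step left them, time stands still between calls to the robot, and variables do not carry over. Pictures are saved under pics/ and viewed, at most 13 in all, crops included, and the job is handed in when it is done.

Besides the shell and the picture viewer there is one more tool, called after "Request:" as name(argument=value, ...), one argument or row to a line, values as JSON. arm_command: Moves the arm, as the interface text tells. Its arguments: {"type":"object","properties":{"series":{"type":"array","items":{"type":"array","items":{"type":"array","items":{"type":"number"}}}}},"required":["series"]}

```bash
mkdir -p pics; python3 - <<'E'
from cell import telemetry,cams,manip
import cv2,numpy as np
print(telemetry.get_obs(),manip.hold_point_z)
for n in("scene","top"):
    g=cams.grab_frame(n);np.savez(f"{n}.npz",**g)
    cv2.imwrite(f"pics/{n}0.png",g["frame"][...,::-1]);print(n,{k:g[k] for k in g if k!="frame"})
E
```

```text
{'time': 0.0, 'q': array([-1.24020922e+00,  2.17795015e-01,  1.61494106e+00,  9.52005546e-06,
        1.31130921e+00, -1.12160642e-01]), 'joint_vel': array([ 0.00056724,  0.00024256, -0.00104474, -0.0013212 , -0.00269005,
        0.00073538]), 'joint_efforts': array([-1.20134140e-03, -3.96850169e+01, -3.03855371e+01, -2.75295342e-04,
        9.78980184e-03, -5.34144633e-06]), 'tcp_pos': array([ 0.26751496, -0.56385505,  0.19783942]), 'eef_rot': array([ 9.75596244e-01,  2.19568817e-01, -1.29091539e-04, -1.21950612e-03]), 'contact_force': array([-0.1485078 ,  0.88550944, -0.69201644]), 'wrist_torque': array([ 0.01325301, -0.02846409,  0.01055306]), 'gripper_force': 0.0, 'gripper_width': 0.08528244837824239} -0.0187
scene {'fx': 467.89400488279813, 'fy': 467.89400488279813, 'cx': 318.5314446098573, 'cy': 195.40036955181603, 'view': array([[-0.18246559,  0.98316766, -0.00936246,  0.10725457],
       [-0.84988876, -0.15292826,  0.50428369,  0.43929283],
       [ 0.49436363,  0.09997147,  0.86348729, -1.52852758],
       [ 0.        ,  0.        ,  0.        ,  1.        ]])}
top {'fx': 397.6035682069725, 'fy': 397.6035682069725, 'cx': 318.84211281279664, 'cy': 204.1318376501249, 'view': array([[-0.02867579, -0.99943126, -0.01774429,  0.01983736],
       [ 0.99055247, -0.0307936 ,  0.13363215, -0.54202839],
       [-0.13410256, -0.01374464,  0.99087214, -1.06598902],
       [ 0.        ,  0.        ,  0.        ,  1.        ]])}
```

View pics/scene0.png

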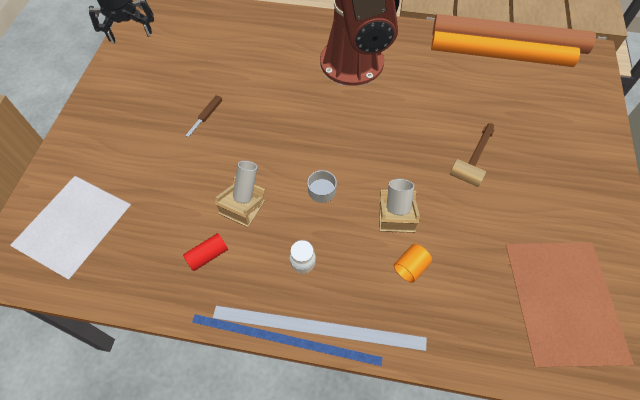

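View pics/top0.png

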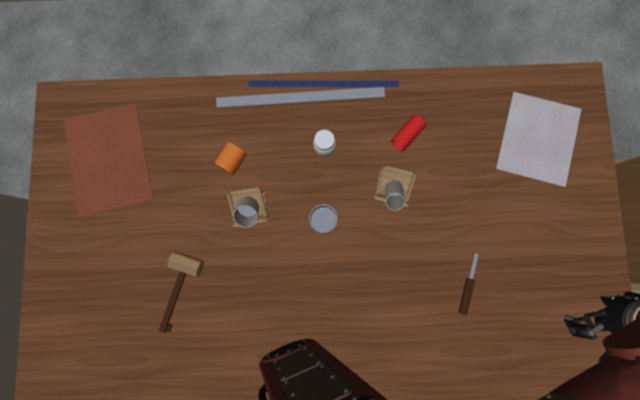

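The scene view shows the middle pot in holder_a near (400,197), the narrow pot in holder_b near (245,182) and the wide pot at (322,186). In the top view they are at (246,210), (395,195) and (323,219). Both pots lean towards the robot. Next I enlarge the crops.

```bash
python3 - <<'E'
import cv2,numpy as np
o=[]
for n,c in(("scene",[(400,205),(242,190),(322,186)]),("top",[(247,205),(396,190),(323,219)])):
    f=np.load(n+".npz")["frame"][...,::-1]
    o.append(np.hstack([cv2.resize(f[y-32:y+32,x-32:x+32],(264,264),interpolation=cv2.INTER_CUBIC) for x,y in c]))
cv2.imwrite("pics/m0.png",np.vstack(o))
E
```

```text
(no output)
```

View pics/m0.png

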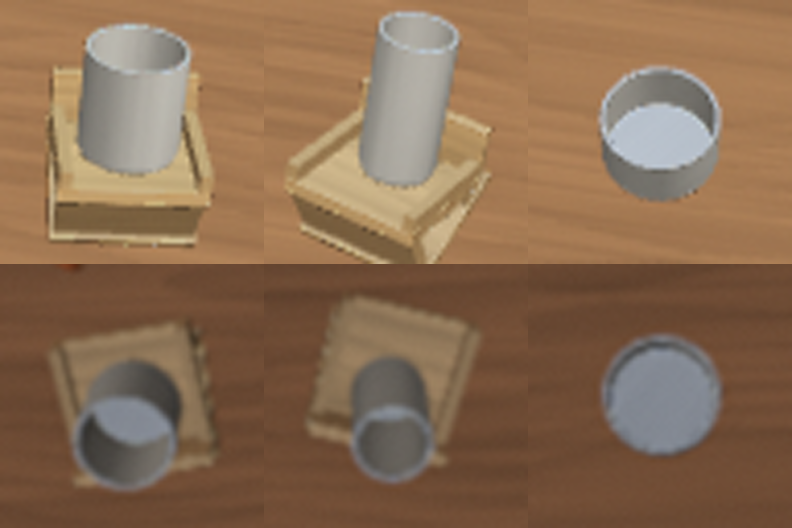

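Both rims and the holders' back edges are clear here. In the crops, rim A is centred at scene (137,49) and top (126,442). Rim B is at (419,32) and (391,443), and the wide rim at (660,106) and (661,395). I'll triangulate these.

```bash
cat >geo.py <<'E'
import numpy as np
def ray(g,u,v):
    V=g["view"];R=V[:3,:3];c=-R.T@V[:3,3]
    d=R.T@np.array([(u-g["cx"])/g["fx"],-(v-g["cy"])/g["fy"],-1]);return c,d/np.linalg.norm(d)
def tri(rs):
    A=np.zeros((3,3));b=np.zeros(3)
    for c,d in rs:
        P=np.eye(3)-np.outer(d,d);A+=P;b+=P@c
    x=np.linalg.solve(A,b);return x,max(np.linalg.norm((np.eye(3)-np.outer(d,d))@(x-c)) for c,d in rs)
def plane(g,u,v,z):
    c,d=ray(g,u,v);return c+d*(z-c[2])/d[2]
def proj(g,p):
    q=g["view"][:3,:3]@np.asarray(p)+g["view"][:3,3]
    return np.array([g["cx"]-g["fx"]*q[0]/q[2],g["cy"]+g["fy"]*q[1]/q[2]])
E
python3 - <<'E'
import numpy as np
from geo import *
S=dict(np.load("scene.npz"));T=dict(np.load("top.npz"))
cs=[(400,205),(242,190),(322,186)];ct=[(247,205),(396,190),(323,219)]
def px(c,i,row,p): return [c[i][0]-32+(p[0]-264*i+.5)/4.125-.5, c[i][1]-32+(p[1]-264*row+.5)/4.125-.5]
for n,i,s,t in[("rimA",0,(137.5,49),(126.5,442)),("rimB",1,(419,32.5),(391.5,443.5)),("wide",2,(660,106),(661,395)),
 ("A1",0,(57,197),(185,322)),("A2",0,(211,205),(52,352)),("B1",1,(290,188),(478,330)),("B2",1,(413,235),(345,298))]:
    x,e=tri([ray(S,*px(cs,i,0,s)),ray(T,*px(ct,i,1,t))]);print(n,x.round(4),round(e*1e3,1),"mm")
a=px(cs,0,0,(48,240)),px(cs,0,0,(197,243))
print(plane(S,*a[0],0),plane(S,*a[1],0))
E
```

```text
rimA [0.509  0.1958 0.1002] 0.3 mm
rimB [ 0.5331 -0.1918  0.1187] 0.5 mm
wide [ 0.5007 -0.0069  0.0547] 0.5 mm
A1 [0.5936 0.1635 0.055 ] 1.7 mm
A2 [0.5776 0.2559 0.0456] 0.6 mm
B1 [ 0.6171 -0.2645  0.049 ] 1.0 mm
B2 [ 0.64   -0.1765  0.058 ] 0.1 mm
[0.59608594 0.16227238 0.        ] [0.581489   0.25474548 0.        ]
```

```bash
cat >>geo.py <<'E'
from scipy.spatial.transform import Rotation as Ro
axA=np.array([-.5*np.cos(.161),-.5*np.sin(.161),.866]);rimA=np.array([.509,.1958,.1000])
axB=np.array([-.5*np.cos(-.255),-.5*np.sin(-.255),.866]);rimB=np.array([.5331,-.1918,.1187])
def orient(ax,yaw):  # tool z=-ax, tool y near horizontal, x yaw given approx
    z=-ax/np.linalg.norm(ax);x=np.array([np.cos(yaw),np.sin(yaw),0]);x=x-z*(x@z);x/=np.linalg.norm(x)
    return np.column_stack([x,np.cross(z,x),z])
def delta(p,R,pos=None,q=None):
    from cell import telemetry
    o=telemetry.get_obs();pos=o["tcp_pos"] if pos is None else pos;R0=Ro.from_quat(o["eef_rot"] if q is None else q).as_matrix()
    print("t",round(o["time"],2),"pos",np.round(pos,4),"q",np.round(o["q"],2),"->",np.round(p,4))
    print("shift",np.round(R0.T@(p-pos),4),"turn",np.round(Ro.from_matrix(R0.T@R).as_rotvec(),4))
E
python3 - <<'E'
from geo import *
T=dict(np.load("top.npz"))
print(plane(T,323-32+(661-528)/4.125-.4,219-32+131/4.125-.4,.045))
R=orient(axA,.161+np.pi)
delta(rimA+axA*.06,R)
E
```

```text
[ 0.5016119  -0.00630111  0.045     ]
t 0.1 pos [ 0.2676 -0.564   0.198 ] q [-1.24  0.22  1.61  0.    1.31 -0.11] -> [0.4794 0.191  0.152 ]
shift [ 0.5149 -0.5913  0.0474] turn [-0.7424 -0.1083 -2.7702]
```

```bash
python3 - <<'E'
from geo import *
p0=np.array([.2676,-.564,.198]);p1=np.array([.45,.185,.25]);y0=.4427
for i in range(5):
    y=y0+i*.572;R=orient(np.array([0,0,1.]),y)
    a=p0+(p1-p0)*i/5;b=p0+(p1-p0)*(i+1)/5
    print(np.round(R.T@(b-a),3))
R0=orient(np.array([0,0,1.]),.161+np.pi);R=orient(axA,.161+np.pi)
print(R0.T@(rimA+axA*.06-p1),Ro.from_matrix(R0.T@R).as_rotvec())
E
```

```text
[ 0.097 -0.12  -0.01 ]
[ 0.146 -0.048 -0.01 ]
[ 0.149  0.039 -0.01 ]
[ 0.104  0.113 -0.01 ]
[ 0.026  0.152 -0.01 ]
[-0.02996828  0.00120231  0.09804   ] [-4.71182219e-17 -5.23611478e-01  7.27900745e-19]
```

Request:
arm_command(
  series=[
    [[0.097,-0.12,-0.01,0,0,-0.572,0],[0.097,-0.12,-0.01,0,0,-0.572,0],[0.097,-0.12,-0.01,0,0,-0.572,0],[0.097,-0.12,-0.01,0,0,-0.572,0],[0.097,-0.12,-0.01,0,0,-0.572,0]],
  ],
)

```text
time: 0.52
tcp_pos: [0.3049, -0.409, 0.2083]
eef_rot: [0.872, 0.49, 0.001, -0.002]
contact_force: [0.3, 0.0, -0.4]
gripper_width: 0.0855
gripper_force: 0.0
```

Request:
arm_command(
  series=[
    [[0.146,-0.048,-0.01,0,0,-0.572,0],[0.146,-0.048,-0.01,0,0,-0.572,0],[0.146,-0.048,-0.01,0,0,-0.572,0],[0.146,-0.048,-0.01,0,0,-0.572,0],[0.146,-0.048,-0.01,0,0,-0.572,0]],
  ],
)

```text
time: 0.93
tcp_pos: [0.3408, -0.2604, 0.2188]
eef_rot: [0.698, 0.716, 0.001, -0.001]
contact_force: [0.1, -0.5, 0.3]
gripper_width: 0.0854
gripper_force: 0.0
```

Request:
arm_command(
  series=[
    [[0.149,0.039,-0.01,0,0,-0.572,0],[0.149,0.039,-0.01,0,0,-0.572,0],[0.149,0.039,-0.01,0,0,-0.572,0],[0.149,0.039,-0.01,0,0,-0.572,0],[0.149,0.039,-0.01,0,0,-0.572,0]],
  ],
)

```text
time: 1.35
tcp_pos: [0.3774, -0.1111, 0.2292]
eef_rot: [0.467, 0.884, 0.001, -0.0]
contact_force: [0.5, -1.0, -0.6]
gripper_width: 0.0853
gripper_force: 0.0
```

Request:
arm_command(
  series=[
    [[0.104,0.113,-0.01,0,0,-0.572,0],[0.104,0.113,-0.01,0,0,-0.572,0],[0.104,0.113,-0.01,0,0,-0.572,0],[0.104,0.113,-0.01,0,0,-0.572,0],[0.104,0.113,-0.01,0,0,-0.572,0]],
  ],
)

```text
time: 1.77
tcp_pos: [0.4137, 0.038, 0.2394]
eef_rot: [0.198, 0.98, 0.001, 0.0]
contact_force: [-0.9, -1.1, 0.2]
gripper_width: 0.0856
gripper_force: 0.0
```

Request:
arm_command(
  series=[
    [[0.026,0.152,-0.01,0,0,-0.572,0],[0.026,0.152,-0.01,0,0,-0.572,0],[0.026,0.152,-0.01,0,0,-0.572,0],[0.026,0.152,-0.01,0,0,-0.572,0],[0.026,0.152,-0.01,0,0,-0.572,0]],
  ],
)

```text
time: 2.18
tcp_pos: [0.4507, 0.1879, 0.2493]
eef_rot: [-0.086, 0.996, 0.001, 0.0]
contact_force: [-0.3, 0.3, 0.2]
gripper_width: 0.0852
gripper_force: 0.0
```

```bash
python3 - <<'E'
from geo import *
delta(rimA+axA*.06,orient(axA,.161+np.pi))
E
```

```text
t 2.18 pos [0.4507 0.1879 0.2493] q [ 0.25 -0.12  1.87  0.    1.39 -1.49] -> [0.4794 0.191  0.152 ]
shift [-0.0287 -0.0022  0.0974] turn [ 0.0055 -0.5226  0.0096]
```

Request:
arm_command(
  series=[
    [[-0.029,-0.002,0.097,0.005,-0.523,0.01,0],[-0.029,-0.002,0.097,0.005,-0.523,0.01,0],[-0.029,-0.002,0.097,0.005,-0.523,0.01,0],[-0.029,-0.002,0.097,0.005,-0.523,0.01,0],[-0.029,-0.002,0.097,0.005,-0.523,0.01,0]],
  ],
)

```text
time: 2.6
tcp_pos: [0.4731, 0.1846, 0.1454]
eef_rot: [-0.073, 0.964, 0.018, 0.255]
contact_force: [-0.4, -0.2, -0.1]
gripper_width: 0.0855
gripper_force: 0.0
```

```bash
python3 - <<'E'
from geo import *
from cell import cams
import cv2
delta(rimA-axA*.033,orient(axA,.161+np.pi))
o=[]
for n in("wrist","top","scene"):
    g=cams.grab_frame(n);np.savez(n+"1.npz",**g)
    f=g["frame"][...,::-1].copy()
    if n=="wrist": print(proj(g,rimA),proj(g,rimA-axA*.068))
    if n=="scene": f=f[130:250,340:460]
    if n=="top": f=f[150:270,190:310]
    o.append(cv2.resize(f,(560,350) if n=="wrist" else (240,240)))
m=np.zeros((600,560,3),np.uint8);m[:350]=o[0];m[350:590,:240]=o[1];m[350:590,260:500]=o[2]
cv2.imwrite("pics/m1.png",m)
E
```

```text
t 2.6 pos [0.4731 0.1846 0.1454] q [ 0.28 -0.31  2.32 -0.11  0.63 -1.37] -> [0.5253 0.1984 0.0714]
shift [-0.0102  0.0061  0.0908] turn [-0.0079 -0.0076 -0.0071]
[328.4664255 211.9994977] [327.21234733 189.92688345]
```

View pics/m1.png

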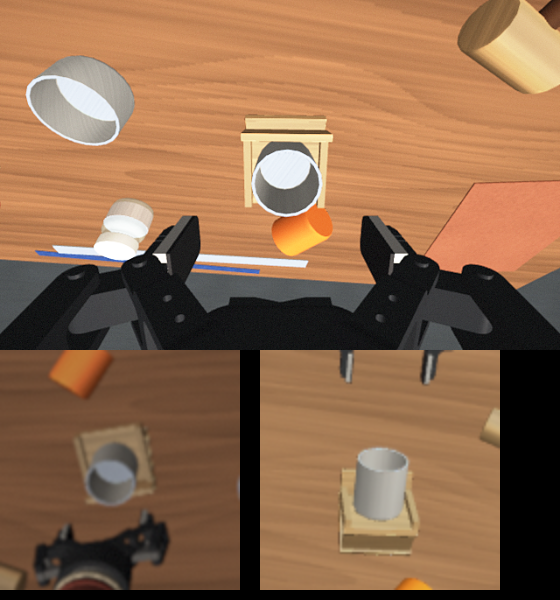

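The wrist view shows the middle pot's rim centred near mosaic (287,180), between the open fingers and slightly above the predicted spot. I'll refine it with an ellipse fit and a three-view triangulation.

```bash
python3 - <<'E'
from geo import *
import cv2
W=dict(np.load("wrist1.npz"));S=dict(np.load("scene.npz"));T=dict(np.load("top.npz"))
def sil(f,x0,x1,y0,y1):
    h=cv2.cvtColor(f,cv2.COLOR_RGB2HSV);m=((h[...,1]<60)&(h[...,2]>60)).astype(np.uint8)
    k=np.zeros_like(m);k[y0:y1,x0:x1]=m[y0:y1,x0:x1]
    c=max(cv2.findContours(k,cv2.RETR_EXTERNAL,cv2.CHAIN_APPROX_NONE)[0],key=cv2.contourArea)
    return c[:,0,:].astype(np.float32)
c=sil(W["frame"],260,400,140,262);print(c.min(0),c.max(0),W["fx"])
b=c[c[:,1]>c[:,1].max()-38];e=cv2.fitEllipse(b);print("wrist",e)
ct=sil(T["frame"],225,270,185,235);print(ct.min(0),ct.max(0));b=ct[ct[:,1]>ct[:,1].max()-13];et=cv2.fitEllipse(b);print("top",et)
cs=sil(S["frame"],375,425,170,225);print(cs.min(0),cs.max(0));b=cs[cs[:,1]<cs[:,1].min()+6];print("scene top span",b[:,0].min(),b[:,0].max())
s=(400.9,184.5)
for r in([(W,e[0]),(T,et[0]),(S,s)],[(W,e[0]),(T,et[0])],[(W,e[0]),(S,s)],[(T,et[0]),(S,s)]):
    print(tri([ray(g,*p) for g,p in r]))
cw=sil(T["frame"],300,345,200,240);print("wide top",cw.min(0),cw.max(0),cv2.fitEllipse(cw))
E
```

```text
[287. 162.] [368. 247.] 311.0416103016919
wrist ((327.6348876953125, 207.70372009277344), (77.98836517333984, 81.01071166992188), 72.65154266357422)
[232. 197.] [257. 227.]
top ((244.6057891845703, 215.07379150390625), (23.69977569580078, 25.08418846130371), 113.12953186035156)
[387. 179.] [413. 214.]
scene top span 389.0 413.0
(array([0.50904432, 0.19628601, 0.09763946]), np.float64(0.0026513569520261425))
(array([0.51171786, 0.19716668, 0.09334817]), np.float64(0.001505253933372959))
(array([0.50717414, 0.19553218, 0.09721969]), np.float64(0.0006721628183838932))
(array([0.51071567, 0.19621599, 0.10311947]), np.float64(0.0004994933451353071))
wide top [309. 204.] [337. 233.] ((323.0041809082031, 218.35757446289062), (28.00727081298828, 28.505470275878906), 170.39682006835938)
```

```bash
sed -i 's/rimA=np.array(.*$/rimA=np.array([.5085,.196,.0977])/' geo.py; python3 - <<'E'
from geo import *
delta(rimA-axA*.033,orient(axA,.161+np.pi))
E
```

```text
t 2.75 pos [0.4771 0.1855 0.1505] q [ 0.28 -0.31  2.31 -0.11  0.64 -1.38] -> [0.5248 0.1986 0.0691]
shift [-0.0022  0.006   0.095 ] turn [-0.0072 -0.004  -0.0073]
```

Request:
arm_command(
  series=[
    [[-0.002,0.006,0.0,-0.007,-0.004,-0.007,0],[-0.002,0.006,0.03,-0.007,-0.004,-0.007,0],[-0.002,0.006,0.055,-0.007,-0.004,-0.007,0],[-0.002,0.006,0.08,-0.007,-0.004,-0.007,0],[-0.002,0.006,0.095,-0.007,-0.004,-0.007,0]],
  ],
)

```text
time: 3.17
tcp_pos: [0.53, 0.1996, 0.0709]
eef_rot: [-0.077, 0.962, 0.021, 0.26]
contact_force: [0.3, -0.1, -0.2]
gripper_width: 0.0855
gripper_force: 0.0
```

Request:
arm_command(
  series=[
    [[0,0,0,0,0,0,0],[0,0,0,0,0,0,0]],
  ],
)

```text
time: 3.33
tcp_pos: [0.5286, 0.1993, 0.0714]
eef_rot: [-0.077, 0.962, 0.021, 0.26]
contact_force: [-0.3, 0.3, 0.7]
gripper_width: 0.0856
gripper_force: 0.0
```

```bash
python3 - <<'E'
from geo import *
delta(rimA-axA*.033,orient(axA,.161+np.pi))
E
```

```text
t 3.33 pos [0.5286 0.1993 0.0714] q [ 0.27 -0.03  2.25 -0.14  0.4  -1.35] -> [0.5248 0.1986 0.0691]
shift [ 0.0045 -0.0001  0.    ] turn [-0.0003  0.0033 -0.0014]
```

Request:
arm_command(
  series=[
    [[0.004,0,0,0,0,0,0],[0.004,0,0,0,0,0,0.2],[0.004,0,0,0,0,0,1],[0.004,0,0,0,0,0,1],[0.004,0,0,0,0,0,1]],
  ],
)

```text
time: 3.75
tcp_pos: [0.5239, 0.1958, 0.0708]
eef_rot: [-0.079, 0.962, 0.018, 0.259]
contact_force: [-22.6, -41.3, 42.8]
gripper_width: 0.0387
gripper_force: 25.2
```

Request:
arm_command(
  series=[
    [[0,0,0,0,0,0,1],[0,0,0,0,0,0,1],[0,0,0,0,0,0,1],[0,0,0,0,0,0,1],[0,0,0,0,0,0,1]],
  ],
)

```text
time: 4.17
tcp_pos: [0.5238, 0.1983, 0.0697]
eef_rot: [-0.077, 0.962, 0.021, 0.26]
contact_force: [-0.3, -0.4, 0.0]
gripper_width: -0.0
gripper_force: 0.0
```

```bash
python3 - <<'E'
from geo import *
from cell import telemetry
o=telemetry.get_obs();print(o["gripper_width"],o["gripper_force"],o["contact_force"])
delta(rimA-axA*.033,orient(axA,.161+np.pi))
E
```

```text
-2.1821183868744886e-05 0.0 [-0.34361324 -0.41909917  0.03827317]
t 4.17 pos [0.5238 0.1983 0.0697] q [ 0.27 -0.04  2.26 -0.14  0.39 -1.34] -> [0.5248 0.1986 0.0691]
shift [-0.0006  0.0002  0.001 ] turn [-0.0001  0.0049 -0.0018]
```

The fingers shut fully, so the pot slipped out of the grasp. I need to look.

```bash
python3 - <<'E'
from geo import *
from cell import cams
import cv2
m=np.zeros((600,800,3),np.uint8)
for n in("wrist","top","scene"):
    g=cams.grab_frame(n);np.savez(n+"2.npz",**g);f=g["frame"][...,::-1]
    if n=="wrist": m[:300,:480]=cv2.resize(f,(480,300))
    if n=="top": m[300:,:400]=cv2.resize(f[110:260,190:390],(400,300))
    if n=="scene": m[300:,400:]=cv2.resize(f[130:280,300:500],(400,300))
cv2.imwrite("pics/m2.png",m)
E
```

```text
(no output)
```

View pics/m2.png

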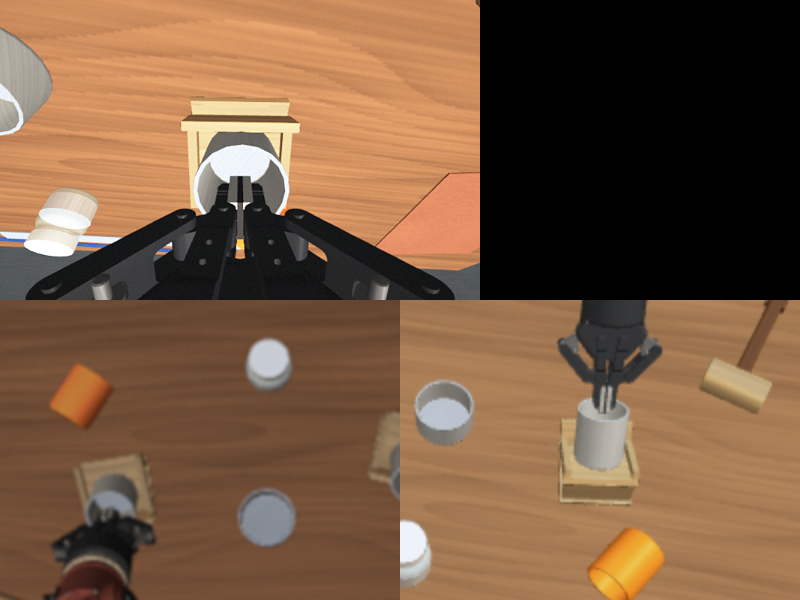

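The pot is still seated in holder_a. The fingers are shut at the mouth, with tips near wrist mosaic (240,180) and the rim about x 194–289. I'll check the depths numerically.

```bash
python3 - <<'E'
from geo import *
W=dict(np.load("wrist2.npz"));S=dict(np.load("scene2.npz"))
p=np.array([.5238,.1983,.0697]);R=orient(axA,.161+np.pi);z=R[:,2]
for n,q in(("tcp",p),("grasp",p-z*.0187),("rim",rimA),("rim+32side",rimA+R[:,1]*.032),("rim-32",rimA-R[:,1]*.032)):
    print(n,proj(W,q),proj(S,q),"depth",-(W["view"][:3,:3]@q+W["view"][:3,3])[2])
V=W["view"];R0=V[:3,:3];c=-R0.T@V[:3,3];print("cam in tool",R.T@(c-p),"axes in tool",(R.T@R0.T).round(2))
W1=dict(np.load("wrist1.npz"));print([ (W1["view"][:3,:3]@rimA+W1["view"][:3,3])])
E
```

```text
tcp [321.34110507 228.28876303] [399.55301487 195.81572941] depth 0.18834296797355354
grasp [321.48502217 241.52084366] [400.21273316 189.38123798] depth 0.17041666938760225
rim [321.96618083 253.82284136] [400.79150831 184.86387232] depth 0.15785349027452794
rim+32side [385.02967386 253.76122335] [413.60044318 185.04610355] depth 0.157830941721593
rim-32 [258.92070182 253.88444177] [387.9961427  184.68183415] depth 0.15787603882746293
cam in tool [ 0.07301894 -0.00074385 -0.17478905] axes in tool [[-0.    0.96  0.28]
 [ 1.    0.    0.  ]
 [ 0.    0.28 -0.96]]
[array([ 0.00710873, -0.01161505, -0.24789642])]
```

```bash
python3 - <<'E'
from geo import *
import cv2
W=dict(np.load("wrist2.npz"));W1=dict(np.load("wrist1.npz"))
R=orient(axA,.161+np.pi)
a=cv2.resize(W["frame"][180:330,250:390,::-1],None,fx=2.8,fy=4/1.4);b=cv2.resize(W1["frame"][180:330,180:460,::-1],None,fx=1.4,fy=1.4*1.0)
p=np.array([.5238,.1983,.0697])
for dx in(0,.011):
  for k in(0,.01,.02,.03):
    u,v=proj(W,p+R[:,0]*dx-R[:,2]*k);cv2.circle(a,(int((u-250)*2.8),int((v-180)*2.857)),3,(0,0,255) if dx==0 else (0,255,0),-1)
m=np.zeros((430,800,3),np.uint8);m[:a.shape[0],:a.shape[1]]=a;m[:b.shape[0],400:400+b.shape[1]]=b
cv2.imwrite("pics/m3.png",m)
E
```

```text
(no output)
```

View pics/m3.png

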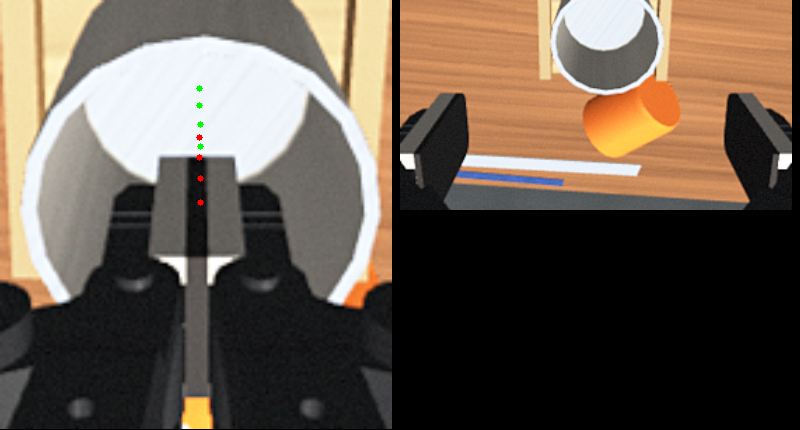

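This explains it. Both views show the shut fingertips about 33 mm behind the reported TCP, right at rim level, so the fingers closed on top of the rim. The pot hasn't moved. I'll back off, open, and go about 29 mm deeper.

Request:
arm_command(
  series=[
    [[0,0,-0.02,0,0,0,1],[0,0,-0.03,0,0,0,1],[0,0,-0.03,0,0,0,0],[0,0,-0.03,0,0,0,0],[0,0,-0.03,0,0,0,0]],
  ],
)

```text
time: 4.73
tcp_pos: [0.5082, 0.1963, 0.0941]
eef_rot: [-0.077, 0.962, 0.021, 0.259]
contact_force: [-0.2, -0.7, -0.4]
gripper_width: 0.036
gripper_force: 0.0
```

Request:
arm_command(
  series=[
    [[0,0,0,0,0,0,0],[0,0,0,0,0,0,0],[0,0,0,0,0,0,0],[0,0,0,0,0,0,0]],
  ],
)

```text
time: 5.07
tcp_pos: [0.5084, 0.1959, 0.0943]
eef_rot: [-0.077, 0.963, 0.021, 0.259]
contact_force: [-1.0, -0.1, -0.2]
gripper_width: 0.0833
gripper_force: 0.0
```

```bash
python3 - <<'E'
from geo import *
from cell import cams
import cv2
g=cams.grab_frame("wrist");np.savez("wrist3.npz",**g)
f=g["frame"];h=cv2.cvtColor(f,cv2.COLOR_RGB2HSV);m=((h[...,1]<60)&(h[...,2]>100)).astype(np.uint8);m[:,:220]=0;m[:,430:]=0;m[340:]=0
c=max(cv2.findContours(m,cv2.RETR_EXTERNAL,cv2.CHAIN_APPROX_NONE)[0],key=cv2.contourArea)[:,0,:].astype(np.float32)
print(c.min(0),c.max(0));e=cv2.fitEllipse(c[c[:,1]>c[:,1].max()-60]);print(e,proj(g,rimA))
S=dict(np.load("scene.npz"));T=dict(np.load("top.npz"))
print(tri([ray(g,*e[0]),ray(S,400.9,184.5)]))
delta(rimA-axA*.062,orient(axA,.161+np.pi))
E
```

```text
[267. 170.] [375. 280.]
((320.9779968261719, 230.26028442382812), (98.82041931152344, 107.702392578125), 85.72407531738281) [321.52198909 232.91897461]
(array([0.50696864, 0.19582313, 0.09696077]), np.float64(0.00040233193828368916))
t 5.12 pos [0.5084 0.1959 0.0944] q [ 0.27 -0.12  2.28 -0.13  0.46 -1.36] -> [0.5391 0.201  0.044 ]
shift [-0.0015  0.0001  0.0592] turn [-0.0003  0.0028 -0.0011]
```

Request:
arm_command(
  series=[
    [[0,0,0.025,0,0.003,0,0],[-0.001,0,0.045,0,0.003,0,0],[-0.001,0,0.059,0,0.003,0,0],[-0.001,0,0.059,0,0.003,0,0],[-0.001,0,0.059,0,0.003,0,0]],
  ],
)

```text
time: 5.53
tcp_pos: [0.538, 0.2006, 0.0433]
eef_rot: [-0.077, 0.963, 0.021, 0.257]
contact_force: [0.1, 0.7, -0.1]
gripper_width: 0.0858
gripper_force: 0.0
```

```bash
python3 - <<'E'
from geo import *
from cell import telemetry
print(telemetry.get_obs()["contact_force"])
delta(rimA-axA*.062,orient(axA,.161+np.pi))
E
```

```text
[ 0.14360603  0.73794868 -0.12366644]
t 5.53 pos [0.538  0.2006 0.0433] q [ 0.27  0.06  2.23 -0.16  0.34 -1.33] -> [0.5391 0.201  0.044 ]
shift [-0.0013  0.0002 -0.0001] turn [-0.0006 -0.0019 -0.0011]
```

Request:
arm_command(
  series=[
    [[-0.001,0,0,0,0,0,0.15],[-0.001,0,0,0,0,0,1],[-0.001,0,0,0,0,0,1],[-0.001,0,0,0,0,0,1],[-0.001,0,0,0,0,0,1]],
  ],
)

```text
time: 5.95
tcp_pos: [0.5398, 0.2012, 0.0466]
eef_rot: [-0.077, 0.963, 0.021, 0.259]
contact_force: [-3.4, -1.5, 5.4]
gripper_width: 0.0633
gripper_force: 63.7
```

Request:
arm_command(
  series=[
    [[0,0,0,0,0,0,1],[0,0,0,0,0,0,1]],
  ],
)

```text
time: 6.12
tcp_pos: [0.5398, 0.2013, 0.0466]
eef_rot: [-0.077, 0.963, 0.021, 0.259]
contact_force: [-4.6, -2.2, 6.3]
gripper_width: 0.063
gripper_force: 63.8
```

Request:
arm_command(
  series=[
    [[0,0,-0.01,0,0,0,1],[0,0,-0.025,0,0,0,1],[0,0,-0.04,0,0,0,1],[0,0,-0.055,0,0,0,1],[0,0,-0.07,0,0,0,1]],
  ],
)

```text
time: 6.53
tcp_pos: [0.5041, 0.1953, 0.1064]
eef_rot: [-0.077, 0.963, 0.021, 0.258]
contact_force: [0.2, -0.0, -0.9]
gripper_width: 0.0631
gripper_force: 66.7
```

```bash
python3 - <<'E'
from geo import *
from cell import telemetry
o=telemetry.get_obs();print(o["gripper_width"],o["contact_force"])
R=orient(axA,.161+np.pi);print("rim in tool at grasp",R.T@(rimA-np.array([.5398,.2013,.0466])))
Rv=orient(np.array([0,0,1.]),.161+np.pi)
delta(np.array([.48,.15,.17]),Rv)
R1=Rv;print("then",R1.T@(np.array([.5016,-.0063,.12])-np.array([.48,.15,.17])))
E
```

```text
0.06306530091245574 [ 0.21321543 -0.01307552 -0.94537126]
rim in tool at grasp [ 0.00194107 -0.0002139  -0.06012634]
t 6.53 pos [0.5041 0.1953 0.1064] q [ 0.28 -0.16  2.28 -0.12  0.5  -1.36] -> [0.48 0.15 0.17]
shift [-0.005  -0.0409 -0.0706] turn [ 2.000e-04  5.241e-01 -1.200e-03]
then [ 0.00373507 -0.15774124  0.05      ]
```

Request:
arm_command(
  series=[
    [[-0.005,-0.041,-0.07,0,0.524,0,1],[-0.005,-0.041,-0.07,0,0.524,0,1],[-0.005,-0.041,-0.07,0,0.524,0,1],[-0.005,-0.041,-0.07,0,0.524,0,1],[-0.005,-0.041,-0.07,0,0.524,0,1]],
  ],
)

```text
time: 6.95
tcp_pos: [0.4846, 0.15, 0.1733]
eef_rot: [-0.079, 0.997, 0.0, 0.002]
contact_force: [-0.5, 0.4, -1.4]
gripper_width: 0.0631
gripper_force: 66.7
```

Request:
arm_command(
  series=[
    [[0.002,-0.03,0.01,0,0,0,1],[0.002,-0.06,0.02,0,0,0,1],[0.003,-0.1,0.03,0,0,0,1],[0.004,-0.13,0.04,0,0,0,1],[0.004,-0.158,0.05,0,0,0,1]],
  ],
)

```text
time: 7.37
tcp_pos: [0.5023, -0.0082, 0.1188]
eef_rot: [-0.08, 0.997, -0.0, 0.001]
contact_force: [1.2, 0.1, -1.2]
gripper_width: 0.0633
gripper_force: 66.8
```

Request:
arm_command(
  series=[
    [[0,0,0,0,0,0,1],[0,0,0,0,0,0,1],[0,0,0,0,0,0,1]],
  ],
)

```text
time: 7.62
tcp_pos: [0.5023, -0.0062, 0.119]
eef_rot: [-0.08, 0.997, 0.0, 0.0]
contact_force: [-0.2, 0.0, -1.1]
gripper_width: 0.0632
gripper_force: 66.9
```

```bash
python3 - <<'E'
from geo import *
from cell import cams
import cv2
delta(np.array([.5016,-.0063,.12]),orient(np.array([0,0,1.]),.161+np.pi))
m=np.zeros((600,800,3),np.uint8)
for n in("wrist","top","scene"):
    g=cams.grab_frame(n);np.savez(n+"4.npz",**g);f=g["frame"][...,::-1]
    if n=="wrist": m[:300,:480]=cv2.resize(f,(480,300))
    if n=="top": m[300:,:400]=cv2.resize(f[165:240,270:370],(400,300),interpolation=cv2.INTER_CUBIC)
    if n=="scene": m[300:,400:]=cv2.resize(f[140:215,270:370],(400,300),interpolation=cv2.INTER_CUBIC)
cv2.imwrite("pics/m4.png",m)
E
```

```text
t 7.62 pos [ 0.5023 -0.0062  0.119 ] q [-0.15  0.04  1.97  0.    1.13 -1.88] -> [ 0.5016 -0.0063  0.12  ]
shift [ 0.0007  0.     -0.001 ] turn [ 0.0007  0.0009 -0.0015]
```

View pics/m4.png

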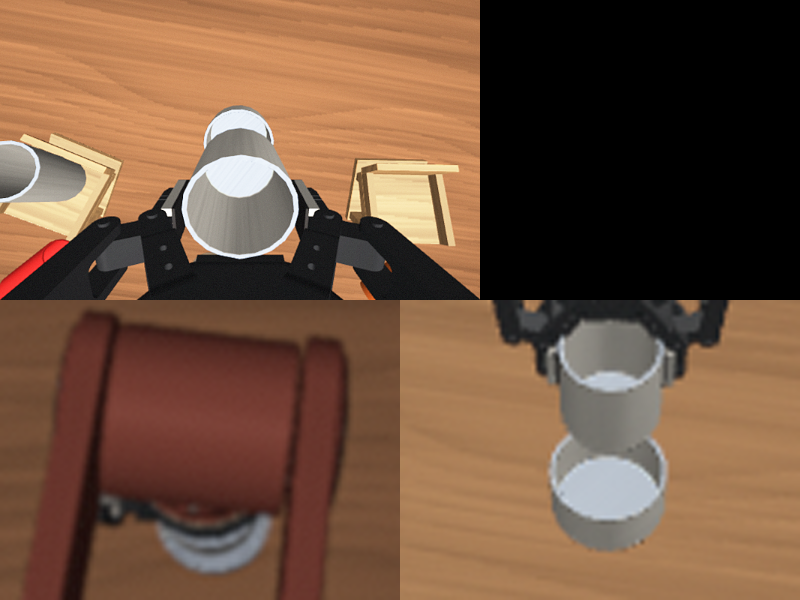

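The middle pot is held upright above the wide pot. In the scene crop the held pot spans x 561–661 with its foot bottom at y≈450; the wide rim spans x 549–667 with its foot bottom at y≈550. I'll compare these with projections.

```bash
cat >>geo.py <<'E'
def ext(g,c,r):
    t=np.linspace(0,2*np.pi,361);p=np.array([proj(g,np.array(c)+r*np.array([np.cos(a),np.sin(a),0])) for a in t])
    return "x %.1f..%.1f y %.1f..%.1f"%(p[:,0].min(),p[:,0].max(),p[:,1].min(),p[:,1].max())
E
python3 - <<'E'
from geo import *
import cv2
S=dict(np.load("scene4.npz"));W=dict(np.load("wrist4.npz"));T=dict(np.load("top.npz"))
w=np.array([.5016,-.0063,0]);R=orient(np.array([0,0,1.]),.161+np.pi)
h=np.array([.5023,-.0062,.119])+R@[.0019,0,-.060];print("held rim",h)
print("S wide rim",ext(S,w+[0,0,.045],.039),"foot",ext(S,w,.039))
print("S held rim",ext(S,h,.032),"foot",ext(S,h-[0,0,.072],.030))
print("W wide rim",ext(W,w+[0,0,.045],.039),"held rim",ext(W,h,.032))
print("T wide rim",ext(T,w+[0,0,.045],.039))
f=W["frame"];hh=cv2.cvtColor(f,cv2.COLOR_RGB2HSV);m=((hh[...,1]<60)&(hh[...,2]>100)).astype(np.uint8);m[:,:236]=0;m[:,405:]=0
c=max(cv2.findContours(m,cv2.RETR_EXTERNAL,cv2.CHAIN_APPROX_NONE)[0],key=cv2.contourArea)[:,0,:]
print("W contour",c.min(0),c.max(0));u=c[c[:,1]<185];print("wide part",u.min(0),u.max(0))
f=S["frame"];hh=cv2.cvtColor(f,cv2.COLOR_RGB2HSV);m=((hh[...,1]<70)&(hh[...,2]>90)).astype(np.uint8)
for y in(168,172,176,184,188,192): r=np.where(m[y,295:350])[0]+295;print(y,r.min(),r.max())
r=np.where(m[:,322])[0];print(r.min(),r[r<215].max())
E
```

```text
held rim [ 0.50042457 -0.00650458  0.179     ]
S wide rim x 307.3..336.7 y 169.3..194.3 foot x 307.8..336.3 y 178.3..202.7
S held rim x 308.5..335.1 y 141.0..162.7 foot x 310.1..333.7 y 158.6..178.3
W wide rim x 274.1..368.0 y 146.6..236.9 held rim x 245.4..399.3 y 207.1..343.3
T wide rim x 308.6..337.1 y 204.2..232.6
W contour [242 141] [398 345]
wide part [272 141] [364 184]
168 310 334
172 312 332
176 309 334
184 307 336
188 308 335
192 308 335
118 202
```

The measurements agree with the predictions to about 1.5 mm. I'll shift 1 mm to −y and lower the pot.

Request:
arm_command(
  series=[
    [[0,-0.001,0.015,0,0,0,1],[0,-0.001,0.03,0,0,0,1],[0,-0.001,0.045,0,0,0,1],[0,-0.001,0.053,0,0,0,1],[0,-0.001,0.06,0,0,0,1]],
  ],
)

```text
time: 8.18
tcp_pos: [0.5021, -0.0066, 0.0579]
eef_rot: [-0.081, 0.997, 0.0, -0.0]
contact_force: [0.2, -0.8, -1.2]
gripper_width: 0.0635
gripper_force: 66.9
```

Request:
arm_command(
  series=[
    [[0,0,0.004,0,0,0,1],[0,0,0.008,0,0,0,1],[0,0,0.012,0,0,0,1],[0,0,0.016,0,0,0,1],[0,0,0.02,0,0,0,1]],
  ],
)

```text
time: 8.6
tcp_pos: [0.5031, -0.0076, 0.0386]
eef_rot: [-0.08, 0.997, 0.0, 0.001]
contact_force: [-0.2, -0.2, -0.8]
gripper_width: 0.0635
gripper_force: 66.9
```

Request:
arm_command(
  series=[
    [[0,0,0.003,0,0,0,1],[0,0,0.006,0,0,0,1],[0,0,0.009,0,0,0,1],[0,0,0.012,0,0,0,1],[0,0,0.014,0,0,0,1]],
  ],
)

```text
time: 9.02
tcp_pos: [0.5024, -0.0075, 0.0241]
eef_rot: [-0.08, 0.997, 0.0, -0.0]
contact_force: [0.0, 0.1, -1.1]
gripper_width: 0.0633
gripper_force: 66.9
```

Request:
arm_command(
  series=[
    [[0,0,0.001,0,0,0,1],[0,0,0.002,0,0,0,1],[0,0,0.003,0,0,0,1],[0,0,0.004,0,0,0,1],[0,0,0.005,0,0,0,1]],
  ],
)

```text
time: 9.43
tcp_pos: [0.5027, -0.0075, 0.0195]
eef_rot: [-0.08, 0.997, 0.0, 0.0]
contact_force: [0.1, 0.0, -1.2]
gripper_width: 0.0627
gripper_force: 66.9
```

Request:
arm_command(
  series=[
    [[0,0,0.001,0,0,0,1],[0,0,0.002,0,0,0,1]],
  ],
)

```text
time: 9.6
tcp_pos: [0.5026, -0.0075, 0.0174]
eef_rot: [-0.08, 0.997, 0.0, 0.0]
contact_force: [0.1, 0.3, -0.3]
gripper_width: 0.0634
gripper_force: 66.9
```

Request:
arm_command(
  series=[
    [[0,0,0.001,0,0,0,1],[0,0,0.001,0,0,0,1]],
  ],
)

```text
time: 9.77
tcp_pos: [0.5024, -0.0075, 0.0162]
eef_rot: [-0.08, 0.997, 0.0, -0.0]
contact_force: [-0.4, 0.1, -1.4]
gripper_width: 0.0632
gripper_force: 66.9
```

Request:
arm_command(
  series=[
    [[0,0,0.001,0,0,0,1],[0,0,0.001,0,0,0,1]],
  ],
)

```text
time: 9.93
tcp_pos: [0.5025, -0.0075, 0.0153]
eef_rot: [-0.08, 0.997, 0.0, -0.0]
contact_force: [-0.1, 1.0, -1.1]
gripper_width: 0.0633
gripper_force: 66.9
```

Request:
arm_command(
  series=[
    [[0,0,0.001,0,0,0,1],[0,0,0.001,0,0,0,1]],
  ],
)

```text
time: 10.1
tcp_pos: [0.5025, -0.0075, 0.0143]
eef_rot: [-0.08, 0.997, 0.0, -0.0]
contact_force: [0.9, 0.2, -1.1]
gripper_width: 0.0634
gripper_force: 66.9
```

Request:
arm_command(
  series=[
    [[0,0,0.001,0,0,0,1],[0,0,0.001,0,0,0,1]],
  ],
)

```text
time: 10.27
tcp_pos: [0.5024, -0.0075, 0.0133]
eef_rot: [-0.08, 0.997, 0.0, -0.0]
contact_force: [-0.3, 0.1, -1.8]
gripper_width: 0.0632
gripper_force: 66.9
```

Request:
arm_command(
  series=[
    [[0,0,0.001,0,0,0,1],[0,0,0.001,0,0,0,1]],
  ],
)

```text
time: 10.43
tcp_pos: [0.5027, -0.0075, 0.0131]
eef_rot: [-0.08, 0.997, 0.0, -0.0]
contact_force: [-1.2, 0.8, 2.9]
gripper_width: 0.0631
gripper_force: 67.3
```

Request:
arm_command(
  series=[
    [[0,0,0.001,0,0,0,1],[0,0,0.001,0,0,0,1]],
  ],
)

```text
time: 10.6
tcp_pos: [0.5028, -0.0075, 0.013]
eef_rot: [-0.08, 0.997, 0.0, -0.0]
contact_force: [-4.6, 0.1, 9.7]
gripper_width: 0.0631
gripper_force: 68.0
```

```bash
python3 - <<'E'
from geo import *
from cell import cams
import cv2
m=np.zeros((400,800,3),np.uint8)
for n in("wrist","scene"):
    g=cams.grab_frame(n);np.savez(n+"5.npz",**g);f=g["frame"][...,::-1]
    if n=="wrist": m[:,:400]=cv2.resize(f[80:360,180:460],(400,400))
    else: m[:,400:]=cv2.resize(f[140:220,282:362],(400,400),interpolation=cv2.INTER_CUBIC)
    w=np.array([.5025,-.0075,0])
    print(n,"mid rim .076",ext(g,w+[0,0,.076],.032),"wide rim",ext(g,w+[0,0,.045],.039),"wfoot",ext(g,w,.039))
cv2.imwrite("pics/m5.png",m)
E
```

```text
wrist mid rim .076 x 244.2..400.9 y 213.4..351.3 wide rim x 244.6..399.5 y 177.1..318.1 wfoot x 260.9..382.2 y 160.5..274.4
scene mid rim .076 x 309.1..333.7 y 165.3..186.0 wide rim x 306.8..336.2 y 169.5..194.5 wfoot x 307.3..335.8 y 178.5..202.9
```

View pics/m5.png

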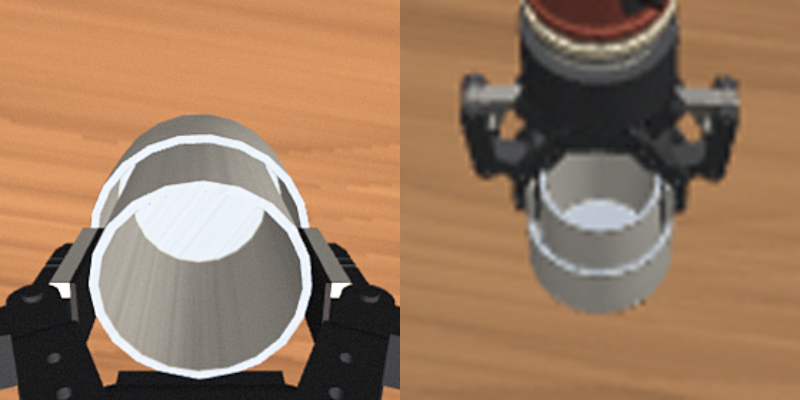

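The middle pot is down inside the wide one: contact came at the expected height, and the near rim at scene y≈186.6 matches the nested prediction. I'll release and retreat.

Request:
arm_command(
  series=[
    [[0,0,-0.001,0,0,0,1],[0,0,-0.001,0,0,0,0.2],[0,0,-0.001,0,0,0,0],[0,0,-0.001,0,0,0,0],[0,0,-0.001,0,0,0,0]],
  ],
)

```text
time: 11.12
tcp_pos: [0.5025, -0.0075, 0.0123]
eef_rot: [-0.08, 0.997, 0.0, -0.0]
contact_force: [0.0, 0.6, -0.9]
gripper_width: 0.0855
gripper_force: 0.0
```

Request:
arm_command(
  series=[
    [[0,0,0,0,0,0,0],[0,0,0,0,0,0,0],[0,0,-0.03,0,0,0,0],[0,0,-0.07,0,0,0,0],[0,0,-0.11,0,0,0,0]],
  ],
)

```text
time: 11.53
tcp_pos: [0.5007, -0.0073, 0.122]
eef_rot: [-0.08, 0.997, 0.001, -0.002]
contact_force: [0.4, -0.4, -0.1]
gripper_width: 0.0853
gripper_force: 0.0
```

```bash
python3 - <<'E'
from geo import *
print(axB)
R=orient(axB,-.255+np.pi)
delta(rimB+axB*.03,R)
Rv=orient(np.array([0,0,1.]),-.255+np.pi)
p=np.array([.46,-.17,.22]);delta(p,Rv)
print(Rv.T@(rimB+axB*.03-p),Ro.from_matrix(Rv.T@R).as_rotvec())
E
```

```text
[-0.48383165  0.1261227   0.866     ]
t 11.53 pos [ 0.5007 -0.0073  0.122 ] q [-0.16  0.04  1.97  0.    1.14 -1.89] -> [ 0.5186 -0.188   0.1447]
shift [ 0.0112 -0.1812 -0.023 ] turn [ 0.1094 -0.5205  0.4051]
t 11.53 pos [ 0.5007 -0.0073  0.122 ] q [-0.16  0.04  1.97  0.    1.14 -1.89] -> [ 0.46 -0.17  0.22]
shift [ 0.0665 -0.154  -0.098 ] turn [ 0.0008 -0.0045  0.4148]
[-0.06123514 -0.00265592  0.07532   ] [-6.61065329e-18 -5.23611478e-01 -1.19745384e-17]
```

Request:
arm_command(
  series=[
    [[0.01,-0.01,-0.035,0,0,0.08,0],[0.03,-0.04,-0.06,0,0,0.17,0],[0.045,-0.08,-0.08,0,0,0.25,0],[0.055,-0.12,-0.09,0,0,0.33,0],[0.066,-0.154,-0.098,0,0,0.414,0]],
  ],
)

```text
time: 11.95
tcp_pos: [0.4627, -0.1686, 0.2219]
eef_rot: [0.128, 0.992, -0.0, 0.002]
contact_force: [0.6, -0.4, 0.4]
gripper_width: 0.0854
gripper_force: 0.0
```

Request:
arm_command(
  series=[
    [[-0.061,-0.003,0.075,0,-0.524,0,0],[-0.061,-0.003,0.075,0,-0.524,0,0],[-0.061,-0.003,0.075,0,-0.524,0,0],[-0.061,-0.003,0.075,0,-0.524,0,0],[-0.061,-0.003,0.075,0,-0.524,0,0]],
  ],
)

```text
time: 12.37
tcp_pos: [0.5147, -0.1822, 0.1377]
eef_rot: [0.123, 0.959, -0.031, 0.253]
contact_force: [-0.9, 1.8, -1.6]
gripper_width: 0.0853
gripper_force: 0.0
```

Request:
arm_command(
  series=[
    [[0,0,0,0,0,0,0],[0,0,0,0,0,0,0]],
  ],
)

```text
time: 12.53
tcp_pos: [0.5202, -0.1853, 0.1446]
eef_rot: [0.123, 0.958, -0.033, 0.257]
contact_force: [0.3, -0.4, 0.7]
gripper_width: 0.0854
gripper_force: 0.0
```

```bash
python3 - <<'E'
from geo import *
from cell import cams
import cv2
g=cams.grab_frame("wrist");np.savez("wrist6.npz",**g)
f=g["frame"];h=cv2.cvtColor(f,cv2.COLOR_RGB2HSV);m=((h[...,1]<60)&(h[...,2]>100)).astype(np.uint8)
u=proj(g,rimB).astype(int);print("pred",proj(g,rimB),"foot",proj(g,rimB-axB*.1))
k=np.zeros_like(m);k[max(u[1]-80,0):u[1]+60,u[0]-70:u[0]+70]=m[max(u[1]-80,0):u[1]+60,u[0]-70:u[0]+70]
c=max(cv2.findContours(k,cv2.RETR_EXTERNAL,cv2.CHAIN_APPROX_NONE)[0],key=cv2.contourArea)[:,0,:].astype(np.float32)
print(c.min(0),c.max(0));e=cv2.fitEllipse(c[c[:,1]>c[:,1].max()-38]);print(e)
S=dict(np.load("scene.npz"));T=dict(np.load("top.npz"))
s=(242-32+155.5/4.125-.5,190-32+33/4.125-.5);t=(396-32+128/4.125-.5,190-32+180/4.125-.5)
print(tri([ray(g,*e[0]),ray(S,*s)]),tri([ray(g,*e[0]),ray(T,*t)]),tri([ray(g,*e[0]),ray(S,*s),ray(T,*t)]))
delta(rimB-axB*.06,orient(axB,-.255+np.pi))
cv2.imwrite("pics/w6.png",f[...,::-1])
E
```

```text
pred [317.37933336 210.64028855] foot [318.12214122 177.90962504]
[278. 164.] [349. 244.]
((313.59136962890625, 210.34365844726562), (66.05924987792969, 71.34950256347656), 85.0777587890625)
(array([ 0.53249407, -0.19346225,  0.11809483]), np.float64(0.0009473843048911544)) (array([ 0.53288849, -0.19294342,  0.11798271]), np.float64(0.0015087416531696278)) (array([ 0.53275042, -0.19275672,  0.1181393 ]), np.float64(0.0016475353774938562))
t 12.58 pos [ 0.5217 -0.1861  0.1461] q [-0.56 -0.21  2.24  0.26  0.62 -2.06] -> [ 0.5621 -0.1994  0.0667]
shift [ 0.0031 -0.0026  0.09  ] turn [-0.0001  0.0019  0.0008]
```

View pics/w6.png

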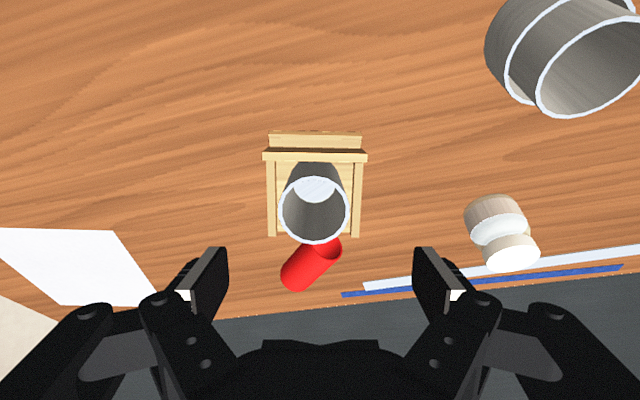

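The wrist view shows the middle and wide pots nested at upper right. The narrow pot's rim is at (314,210), clear between the fingers, and the red look-alike lies behind. I'll descend using the refined rim.

```bash
sed -i 's/rimB=np.array(.*$/rimB=np.array([.5327,-.1931,.1181])/' geo.py; python3 - <<'E'
from geo import *
delta(rimB-axB*.061,orient(axB,-.255+np.pi))
E
```

```text
t 12.58 pos [ 0.5217 -0.1861  0.1461] q [-0.56 -0.21  2.24  0.26  0.62 -2.06] -> [ 0.5622 -0.2008  0.0653]
shift [ 0.0034 -0.004   0.0915] turn [-0.0001  0.0019  0.0008]
```

Request:
arm_command(
  series=[
    [[0.003,-0.004,0.01,0,0,0,0],[0.003,-0.004,0.035,0,0,0,0],[0.003,-0.004,0.06,0,0,0,0],[0.003,-0.004,0.08,0,0,0,0],[0.003,-0.004,0.091,0,0,0,0]],
  ],
)

```text
time: 13.0
tcp_pos: [0.5627, -0.2006, 0.0626]
eef_rot: [0.122, 0.958, -0.032, 0.256]
contact_force: [-0.5, -0.4, 0.0]
gripper_width: 0.0856
gripper_force: 0.0
```

Request:
arm_command(
  series=[
    [[0,0,0,0,0,0,0],[0,0,0,0,0,0,0]],
  ],
)

```text
time: 13.17
tcp_pos: [0.5621, -0.2003, 0.064]
eef_rot: [0.122, 0.958, -0.032, 0.256]
contact_force: [0.6, -0.1, 0.6]
gripper_width: 0.0852
gripper_force: 0.0
```

```bash
python3 - <<'E'
from geo import *
delta(rimB-axB*.061,orient(axB,-.255+np.pi))
E
```

```text
t 13.17 pos [ 0.5621 -0.2003  0.064 ] q [-0.54  0.05  2.19  0.35  0.42 -2.15] -> [ 0.5622 -0.2008  0.0653]
shift [-0.0008 -0.0004 -0.001 ] turn [ 0.0011 -0.0006  0.001 ]
```

Request:
arm_command(
  series=[
    [[0,0,0,0,0,0,0.25],[0,0,0,0,0,0,0.4],[0,0,0,0,0,0,1],[0,0,0,0,0,0,1],[0,0,0,0,0,0,1]],
  ],
)

```text
time: 13.58
tcp_pos: [0.5621, -0.2006, 0.0663]
eef_rot: [0.122, 0.958, -0.033, 0.258]
contact_force: [-2.7, 0.1, 6.0]
gripper_width: 0.049
gripper_force: 61.6
```

Request:
arm_command(
  series=[
    [[0,0,0,0,0,0,1],[0,0,0,0,0,0,1],[0,0,0,0,0,0,1]],
  ],
)

```text
time: 13.83
tcp_pos: [0.5621, -0.2006, 0.0663]
eef_rot: [0.122, 0.958, -0.033, 0.258]
contact_force: [-2.9, 0.9, 5.5]
gripper_width: 0.0496
gripper_force: 61.6
```

Request:
arm_command(
  series=[
    [[0,0,-0.01,0,0,0,1],[0,0,-0.025,0,0,0,1],[0,0,-0.045,0,0,0,1],[0,0,-0.065,0,0,0,1],[0,0,-0.085,0,0,0,1]],
  ],
)

```text
time: 14.25
tcp_pos: [0.5184, -0.1884, 0.1376]
eef_rot: [0.122, 0.958, -0.032, 0.256]
contact_force: [0.4, -0.1, -2.1]
gripper_width: 0.0491
gripper_force: 62.9
```

```bash
python3 - <<'E'
from geo import *
R=orient(axB,-.255+np.pi)
Rv=orient(np.array([0,0,1.]),-.255+np.pi)
a=np.array([.5,-.15,.23]);delta(a,Rv)
print(Rv.T@(np.array([.5016,-.0070,.18])-a))
W=dict(np.load("wrist6.npz"))
w=np.array([.5025,-.0075,0])
print("W6 mid rim",ext(W,w+[0,0,.076],.032),"wide rim",ext(W,w+[0,0,.045],.039))
E
```

```text
t 14.25 pos [ 0.5184 -0.1884  0.1376] q [-0.57 -0.2   2.24  0.28  0.61 -2.08] -> [ 0.5  -0.15  0.23]
shift [-0.0222  0.0326 -0.0938] turn [0.0012 0.5213 0.0011]
[0.03452283 0.13877944 0.05      ]
W6 mid rim x 537.0..662.1 y 19.4..121.7 wide rim x 505.3..638.8 y -11.1..107.0
```

Request:
arm_command(
  series=[
    [[-0.022,0.033,-0.094,0,0.522,0,1],[-0.022,0.033,-0.094,0,0.522,0,1],[-0.022,0.033,-0.094,0,0.522,0,1],[-0.022,0.033,-0.094,0,0.522,0,1],[-0.022,0.033,-0.094,0,0.522,0,1]],
  ],
)

```text
time: 14.67
tcp_pos: [0.5046, -0.1511, 0.2355]
eef_rot: [0.126, 0.992, -0.001, 0.003]
contact_force: [-0.1, -0.4, -3.0]
gripper_width: 0.0491
gripper_force: 63.1
```

Request:
arm_command(
  series=[
    [[0.007,0.03,0.01,0,0,0,1],[0.015,0.06,0.02,0,0,0,1],[0.022,0.09,0.03,0,0,0,1],[0.029,0.115,0.045,0,0,0,1],[0.034,0.139,0.06,0,0,0,1]],
  ],
)

```text
time: 15.08
tcp_pos: [0.5027, -0.0056, 0.1697]
eef_rot: [0.127, 0.992, 0.0, 0.001]
contact_force: [-0.3, -0.6, -2.9]
gripper_width: 0.0488
gripper_force: 63.2
```

Request:
arm_command(
  series=[
    [[0,0,0,0,0,0,1],[0,0,0,0,0,0,1],[0,0,0,0,0,0,1]],
  ],
)

```text
time: 15.33
tcp_pos: [0.5033, -0.0076, 0.1705]
eef_rot: [0.126, 0.992, -0.0, 0.001]
contact_force: [-0.9, -0.8, -1.2]
gripper_width: 0.0489
gripper_force: 63.4
```

```bash
python3 - <<'E'
from geo import *
from cell import cams,telemetry
import cv2
w=np.array([.5025,-.0075,0]);Rv=orient(np.array([0,0,1.]),-.255+np.pi)
delta(np.array([.5025,-.0075,.17]),Rv)
t=telemetry.get_obs()["tcp_pos"];m=np.zeros((400,800,3),np.uint8)
R=orient(axB,-.255+np.pi);off=R.T@(rimB-np.array([.5621,-.2006,.0663]));print("rim in tool",off)
h=t+Rv@off
for n in("wrist","scene"):
    g=cams.grab_frame(n);np.savez(n+"7.npz",**g);f=g["frame"][...,::-1]
    if n=="wrist": m[:,:400]=cv2.resize(f[80:360,180:460],(400,400))
    else: m[:,400:]=cv2.resize(f[110:210,272:372],(400,400),interpolation=cv2.INTER_CUBIC)
    print(n,"mid rim",ext(g,w+[0,0,.076],.032),"wide rim",ext(g,w+[0,0,.045],.039),"\nheld rim",ext(g,h,.025),"foot",ext(g,h-[0,0,.1],.023))
    H=cv2.cvtColor(g["frame"],cv2.COLOR_RGB2HSV);k=((H[...,1]<70)&(H[...,2]>90)).astype(np.uint8)
    if n=="scene":
        for y in(135,140,145,150,155,170,175,180,190,195): r=np.where(k[y,295:350])[0]+295;print(y,r.min(),r.max())
cv2.imwrite("pics/m7.png",m)
E
```

```text
t 15.33 pos [ 0.5033 -0.0076  0.1705] q [-0.15 -0.02  1.93 -0.    1.23 -1.47] -> [ 0.5025 -0.0075  0.17  ]
shift [ 0.0008 -0.0001  0.0005] turn [-0.0004  0.0023  0.0014]
rim in tool [ 0.00037544 -0.00015854 -0.06003069]
wrist mid rim x 285.5..357.2 y 150.7..220.0 wide rim x 281.8..360.7 y 138.6..215.5 
held rim x 262.7..382.5 y 226.6..332.2 foot x 289.9..353.2 y 175.4..235.5
scene mid rim x 309.1..333.7 y 165.3..186.0 wide rim x 306.8..336.2 y 169.5..194.5 
held rim x 310.2..331.9 y 130.9..148.3 foot x 312.0..330.4 y 156.2..171.5
135 308 324
140 307 327
145 311 332
150 311 332
155 311 330
170 311 331
175 309 333
180 308 336
190 308 335
195 309 334
```

View pics/m7.png

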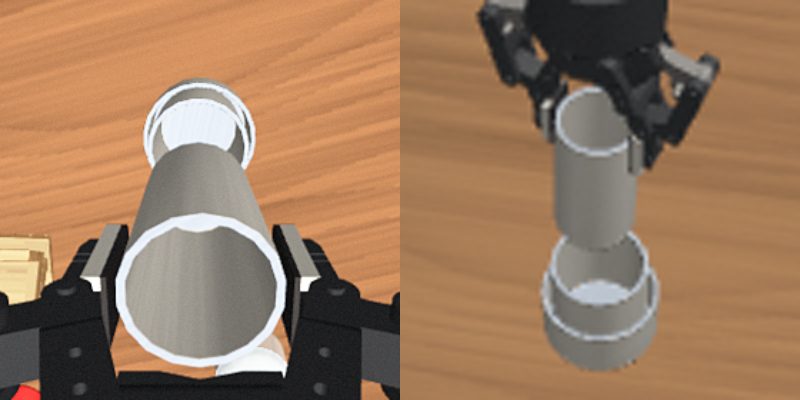

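The narrow pot is held upright just above the nested pair. The views put it about 2 mm too far in +x and 1 mm in +y, so I'll correct that while lowering.

Request:
arm_command(
  series=[
    [[0.002,-0.001,0.01,0,0,0,1],[0.002,-0.001,0.02,0,0,0,1],[0.002,-0.001,0.03,0,0,0,1],[0.002,-0.001,0.04,0,0,0,1],[0.002,-0.001,0.047,0,0,0,1]],
  ],
)

```text
time: 15.85
tcp_pos: [0.5, -0.0078, 0.1211]
eef_rot: [0.127, 0.992, 0.0, -0.0]
contact_force: [-0.1, 0.2, -2.9]
gripper_width: 0.049
gripper_force: 63.4
```

Request:
arm_command(
  series=[
    [[0,0,0.004,0,0,0,1],[0,0,0.008,0,0,0,1],[0,0,0.012,0,0,0,1],[0,0,0.016,0,0,0,1],[0,0,0.02,0,0,0,1]],
  ],
)

```text
time: 16.27
tcp_pos: [0.5016, -0.0076, 0.1034]
eef_rot: [0.127, 0.992, 0.0, 0.001]
contact_force: [0.5, 0.2, -2.0]
gripper_width: 0.0488
gripper_force: 63.4
```

Request:
arm_command(
  series=[
    [[0,0,0.004,0,0,0,1],[0,0,0.008,0,0,0,1],[0,0,0.012,0,0,0,1],[0,0,0.016,0,0,0,1],[0,0,0.02,0,0,0,1]],
  ],
)

```text
time: 16.68
tcp_pos: [0.5013, -0.0077, 0.083]
eef_rot: [0.127, 0.992, 0.0, 0.001]
contact_force: [-1.1, 0.0, -1.9]
gripper_width: 0.0493
gripper_force: 63.4
```

Request:
arm_command(
  series=[
    [[0,0,0.004,0,0,0,1],[0,0,0.008,0,0,0,1],[0,0,0.012,0,0,0,1],[0,0,0.016,0,0,0,1],[0,0,0.02,0,0,0,1]],
  ],
)

```text
time: 17.1
tcp_pos: [0.5013, -0.0077, 0.0629]
eef_rot: [0.127, 0.992, 0.0, 0.001]
contact_force: [-0.6, 0.2, -1.8]
gripper_width: 0.0493
gripper_force: 63.4
```

Request:
arm_command(
  series=[
    [[0,0,0.002,0,0,0,1],[0,0,0.004,0,0,0,1],[0,0,0.006,0,0,0,1],[0,0,0.008,0,0,0,1],[0,0,0.01,0,0,0,1]],
  ],
)

```text
time: 17.52
tcp_pos: [0.5014, -0.0077, 0.0533]
eef_rot: [0.127, 0.992, 0.0, 0.001]
contact_force: [-0.8, 1.2, -1.3]
gripper_width: 0.0493
gripper_force: 63.4
```

Request:
arm_command(
  series=[
    [[0,0,0.001,0,0,0,1],[0,0,0.002,0,0,0,1],[0,0,0.002,0,0,0,1]],
  ],
)

```text
time: 17.77
tcp_pos: [0.5013, -0.0077, 0.0512]
eef_rot: [0.127, 0.992, 0.0, 0.001]
contact_force: [-1.4, 0.8, -1.7]
gripper_width: 0.0493
gripper_force: 63.4
```

Request:
arm_command(
  series=[
    [[0,0,0.001,0,0,0,1],[0,0,0.001,0,0,0,1]],
  ],
)

```text
time: 17.93
tcp_pos: [0.5014, -0.0077, 0.0503]
eef_rot: [0.127, 0.992, 0.0, 0.001]
contact_force: [-1.0, 1.6, -2.1]
gripper_width: 0.0489
gripper_force: 63.4
```

Request:
arm_command(
  series=[
    [[0,0,0.001,0,0,0,1],[0,0,0.001,0,0,0,1]],
  ],
)

```text
time: 18.1
tcp_pos: [0.5014, -0.0077, 0.0493]
eef_rot: [0.127, 0.992, 0.0, 0.001]
contact_force: [-0.1, 0.8, -1.5]
gripper_width: 0.049
gripper_force: 63.4
```

Request:
arm_command(
  series=[
    [[0,0,0.001,0,0,0,1],[0,0,0.001,0,0,0,1]],
  ],
)

```text
time: 18.27
tcp_pos: [0.5014, -0.0077, 0.0482]
eef_rot: [0.127, 0.992, 0.0, 0.001]
contact_force: [-0.8, 1.4, -1.7]
gripper_width: 0.0491
gripper_force: 63.4
```

Request:
arm_command(
  series=[
    [[0,0,0.001,0,0,0,1],[0,0,0.001,0,0,0,1]],
  ],
)

```text
time: 18.43
tcp_pos: [0.5014, -0.0077, 0.0472]
eef_rot: [0.127, 0.992, 0.0, 0.001]
contact_force: [-0.7, 0.7, -1.1]
gripper_width: 0.0489
gripper_force: 63.4
```

Request:
arm_command(
  series=[
    [[0,0,0.001,0,0,0,1],[0,0,0.001,0,0,0,1]],
  ],
)

```text
time: 18.6
tcp_pos: [0.5015, -0.0078, 0.0463]
eef_rot: [0.127, 0.992, 0.0, 0.001]
contact_force: [-0.6, 0.6, -0.9]
gripper_width: 0.0491
gripper_force: 63.4
```

Request:
arm_command(
  series=[
    [[0,0,0.001,0,0,0,1],[0,0,0.001,0,0,0,1]],
  ],
)

```text
time: 18.77
tcp_pos: [0.5021, -0.0079, 0.0462]
eef_rot: [0.127, 0.992, -0.0, 0.001]
contact_force: [-2.5, 1.0, 3.5]
gripper_width: 0.0492
gripper_force: 63.8
```

Request:
arm_command(
  series=[
    [[0,0,0.001,0,0,0,1],[0,0,0.001,0,0,0,1]],
  ],
)

```text
time: 18.93
tcp_pos: [0.5024, -0.008, 0.046]
eef_rot: [0.127, 0.992, -0.0, 0.002]
contact_force: [-3.6, -0.0, 7.9]
gripper_width: 0.0488
gripper_force: 64.3
```

Contact came at the seating height. I'll ease off 1 mm, release and retreat upward.

Request:
arm_command(
  series=[
    [[0,0,-0.001,0,0,0,1],[0,0,-0.001,0,0,0,0.4],[0,0,-0.001,0,0,0,0.2],[0,0,-0.001,0,0,0,0],[0,0,-0.001,0,0,0,0]],
  ],
)

```text
time: 19.35
tcp_pos: [0.5017, -0.0078, 0.0453]
eef_rot: [0.127, 0.992, -0.0, 0.001]
contact_force: [-0.3, 0.1, 0.4]
gripper_width: 0.0844
gripper_force: 0.0
```

Request:
arm_command(
  series=[
    [[0,0,0,0,0,0,0],[0,0,0,0,0,0,0],[0,0,0,0,0,0,0],[0,0,-0.03,0,0,0,0],[0,0,-0.06,0,0,0,0]],
  ],
)

```text
time: 19.77
tcp_pos: [0.4986, -0.0074, 0.1035]
eef_rot: [0.127, 0.992, 0.0, -0.002]
contact_force: [0.8, -1.0, -0.1]
gripper_width: 0.0856
gripper_force: 0.0
```

Request:
arm_command(
  series=[
    [[0,0,-0.03,0,0,0,0],[0,0,-0.07,0,0,0,0],[0,0,-0.1,0,0,0,0],[0.03,0,-0.1,0,0,0,0],[0.06,0,-0.1,0,0,0,0]],
  ],
)

```text
time: 20.18
tcp_pos: [0.4456, 0.0069, 0.2089]
eef_rot: [0.127, 0.992, -0.0, 0.005]
contact_force: [-0.3, 0.6, -0.3]
gripper_width: 0.0853
gripper_force: 0.0
```

Request:
arm_command(
  series=[
    [[0,0,0,0,0,0,0],[0,0,0,0,0,0,0],[0,0,0,0,0,0,0]],
  ],
)

```text
time: 20.43
tcp_pos: [0.4435, 0.0073, 0.2054]
eef_rot: [0.127, 0.992, -0.0, 0.002]
contact_force: [-0.3, 0.0, -0.2]
gripper_width: 0.0853
gripper_force: 0.0
```

```bash
python3 - <<'E'
from geo import *
from cell import cams
import cv2
w=np.array([.5015,-.0075,0]);m=np.zeros((600,800,3),np.uint8)
g=cams.grab_frame("scene");f=g["frame"][...,::-1]
m[:400,:640]=f;m[400:600,:200]=cv2.resize(f[130:210,282:362],(200,200),interpolation=cv2.INTER_CUBIC)
m[200:600,400:800]=cv2.resize(f[130:210,282:362],(400,400),interpolation=cv2.INTER_CUBIC)
for z,r in((.108,.025),(.076,.032),(.045,.039),(0,.039)): print(z,ext(g,w+[0,0,z],r))
cv2.imwrite("pics/m8.png",m)
E
```

```text
0.108 x 311.6..331.3 y 160.2..176.7
0.076 x 309.2..333.8 y 164.9..185.7
0.045 x 306.8..336.2 y 169.2..194.2
0 x 307.4..335.8 y 178.2..202.6
```

View pics/m8.png

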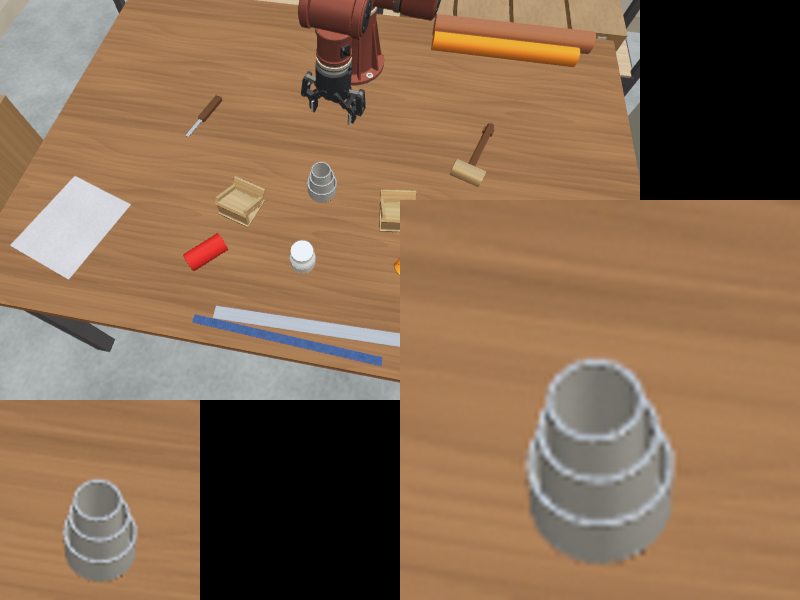

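All three pots are nested upright. The narrow rim is at scene y≈161–178, which matches full depth, and the jar, mallet and creaser haven't moved.

```bash
python3 -c "
from cell import workorder
print(workorder.close_job())"
```

```text
the job is handed in; nothing more can be done
None
```

The three pots are nested upright, middle in wide and then narrow in middle, and the job is handed in at about 20 s; my first grasp closed on the middle pot's rim with a brief 64 N wrist force (the pot stayed in its holder), and the jar, mallet and creaser look unmoved.

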